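# Prove a hold-down spring, then load the reagent pack under it

### The job

Two of the three hold-down springs on this reagent tray have gone soft: press the springs on the stud at the middle of the blade with about 6 N, never hard, and judge how far each gives - the sound one gives about 3 mm, a soft one about 8 mm. Then take the long reagent pack, which shows only its nose, out of the sloping rack, lay it flat on the bench and let go so that you can take it again at its tail, and slide it nose first, label up, under the sound spring until it is fully home against the back block. Let go of it, and leave the short pack and everything else where it stands.

Things in the scene. Friction and masses are not known exactly. Their poses are not given: they have to be found in the camera images.
- tray: Fixed aluminium tray on the bench, 176 mm deep (x), 316 mm wide (y); plate top 10 mm above the bench, front edge 78 mm to the -x side of the origin. Origin: centre of its underside; +x to its rear, +z up. It carries three white plastic bays that look the same, side by side, 90 mm apart. Which place has the sound spring changes.
- bay_a: One of three bays of one make, fixed on the tray and turned like it. Origin: centre of its underside, on the tray plate 10 mm above the bench. Floor 8 mm above the origin, x from -60 to +60 mm, 76 mm wide. A pack slides in along +x from the open front; the grey back block's face at x = +40 mm is the stop.
- bay_b: Another bay, same make. In every bay two guide rails (x from -20 to +40 mm, 18 mm high above the floor, 48 mm apart inside) with a flared lead-in from x = -35 mm guide the pack; its tail, once home, stands out in front of them (x from -64 to -38 mm).
- bay_c: Another bay, same make. In every bay a steel leaf spring 22 mm wide is clamped on the block at x = +44 mm, 30 mm above the floor, and runs to -x, slightly down, over the middle of the bay to its nylon toe: toe's lower edge at x = -25 mm, 19.5 mm above the floor, its tip at x = -47 mm, 28 mm above the floor. A pack pushed in under the toe lifts it (up to about 12 N of push).
- stud_a: Round steel stud (rivet head), 12 mm in diameter, 5 mm proud of the blade, on the middle of the leaf spring of bay_a: here it is pressed, straight down. Origin: centre of its top, unloaded 49 mm above the bench, 42 mm from the clamp; sinks with the blade. Under 6 N a sound spring sinks about 3 mm here (2000 N/m), a soft one about 8 mm (750 N/m).
- stud_b: The stud on the spring of bay_b, likewise.
- stud_c: The stud on the spring of bay_c, likewise.
- leaf_a (a joint): Bending of the leaf spring of bay_a as an angle about its clamped end (rad): 0 unloaded, positive pressed down (0.07 is 3 mm at the stud, 0.19 is 8 mm), negative when a pack underneath lifts it (about -0.065 with the pack home). It springs back.
- leaf_b (a joint): The same for bay_b.
- leaf_c (a joint): The same for bay_c.
- rack: Fixed grey rack, 130 mm (x) by 170 mm (y), two troughs side by side, 84 mm apart, sloping up to its +x at 30 degrees. Origin: centre of its underside. A pack lies in each, label up, tail at the low end, nose sticking out 48 mm (long pack) past the trough's walls (20 mm high, 48 mm apart). A pack lifts out straight up or along the slope. Which trough holds the long one changes.
- pack: Long reagent pack, ivory plastic, 104 mm long, 44 mm wide, 24 mm high, about 180 g, loose. Origin: on its underside, centre line, 50 mm from the tail end, 54 mm from the nose end. x to the nose, z up through the label (in the rack x rises at 30 degrees). Nose end 44 mm wide, bevelled; the last 26 mm at the tail are a ribbed grip only 30 mm wide.
- pack_nose (a point): Centre of the long pack's nose end face, 12 mm above its underside.
- pack_tail (a point): Middle of the long pack's tail grip, 13 mm from the tail end, 12 mm above its underside.
- short_pack: Another kind of pack, 78 mm long, otherwise alike, in the other trough. Leave it. Origin on its underside 50 mm from its tail end.
- dropper: White dropper bottle, 26 mm in diameter, 74 mm high, standing. Origin: centre of its underside.
- slide_box: Blue slide box 86 x 67 x 33 mm. Origin: centre of its underside.
- beaker: Clear beaker, 68 mm in diameter, 85 mm high. Origin: centre of its underside.
- reagent_bottle: White bottle with a blue cap, 60 mm in diameter, 150 mm high. Origin: centre of its underside.
- marker: Marker pen lying on the bench, 140 mm long, 14 mm thick. Origin on the bench under its middle.
- toe_a: Turned-up black nylon toe at the free end of the leaf spring of bay_a, 24 mm long, 22 mm wide; it bears on the pack. Origin: its lower edge, at bay x = -25 mm, unloaded 19.5 mm above the bay's floor; it rises at 22 degrees towards -x. On a loaded pack it presses with about 3.3 N if the spring is sound, 1.3 N if soft.
- toe_b: The toe of the spring of bay_b, likewise.
- toe_c: The toe of the spring of bay_c, likewise.
Mind the look-alikes: they are no part of the job. Leave any yellow look-alike of the pack alone.

How it is judged:
By the outcome, as a careful person would: the job done as asked, in the order asked, and still so for the second after the job is handed in, with the robot touching nothing.
It also fails if it takes over 67 s, if anything falls off the work surface, if the arm or the gripper's body presses on something with over 40 N, if the wrist force passes 120 N, or if a joint passes its speed limit or range.

### The arm

A 6-joint arm with a two-finger parallel gripper is mounted at the origin on the work surface. World frame = base frame: x ahead of the robot, y to its left, z up, the work surface at z = 0. Lengths are in mm, angles in degrees, forces in N, time in s.
With the tool pointing down it reaches from about 300 to 850 mm from the base axis. Payload 4.2 kg.
Tool frame: the origin (TCP) lies midway between the tips of the shut fingers; the grasp point (between the pads) lies 19 mm behind it (env.grip_depth is the distance from the TCP to the grasp point, in mm); z points along the fingers, y is the line along which they close (so a half turn about z gives the same grasp; the last joint's range is limited). The gripper opens to 91 mm and grips with 3 to 60 N. Pads are 32 mm wide; open, the fingers measure 118 mm over their backs; the gripper's body (76 mm by 178 mm) begins 60 mm behind the grasp point.
Start: joints at [-75.172, 18.312, 89.639, -0, 72.044, -1.146], TCP at [158.244, -552.813, 213.976] pointing down, gripper open.
Joint ranges: [-177.97, 177.97], [-48.28, 115.42], [12.27, 149.76], [-77.06, 257.06], [2.81, 150.46], [-146.56, 146.56]. Speed limits (degrees/s): [147.25, 147.25, 180, 180, 180, 180].

### API

Orientations are given as [roll, pitch, yaw] about the fixed x, y, z axes, in that order (R = Rz(yaw) Ry(pitch) Rx(roll)).
In Python, from workcell import env, eyes gives the robot as it stands.
- The arm moves only by the tool send_rows, never from a script. Its argument "motion" is a list of rows, each a list of 7 numbers: the shift along the world's x, y, z normalised to -1 to 1, where 1 is 0.5 m, then the turn, a rotation vector about the world's x, y, z normalised to -1 to 1, where 1 is 60 degrees, then the opening, from -1 (shut) to 1 (fully open). A call has 1 to 20 rows; each row is the pose to reach, as a shift and turn from the pose commanded when the call began; what a row does not reach only later rows make up. A row lasts 1/8 s, in which the tool goes at most 62.5 mm and 10.7 degrees, less where a joint would pass 70% of its speed; a pose out of reach is approached as far as the arm can. A call with a number of a shift or a turn outside -1 to 1 is refused whole. A call with a gripper value outside its range is refused whole. The fingers move at their own pace and stop on an object; "squeeze" is the grip in N (left out, the last holds). Time passes only in rows, so rows that repeat a pose let the fingers close. It gives the time, the measured TCP pose, the force, the opening and the grip force at its end, in the units of the state.
- env.state(): the state, without advancing time (a new reading comes with each control period).
- eyes.grab_frame(name): name is "scene" or "side" or "wrist"; returns a dict with "pixels" (480x640x3 uint8, red, green, blue), "depth" (480x640 float32, mm along the optical axis (not along the pixel's ray), 0 where there is no reading), "fx", "fy", "cx", "cy" (pixels), "R" (3x3) and "t" (3): a world point X has camera coordinates R X + t; the wrist camera has in their place "T_tool_cam" (4x4, takes a point from camera to tool coordinates, whose origin is the TCP and whose axes are the flange's). Camera axes: x right, y down, z forward; pixel columns grow to the right and rows downward; lengths in mm; the calibration is good to about 2 mm. A picture is of the moment at which its call begins: read the wrist's pose just before it.
- env.job_done(): hands the job in; it is judged then, once.
The state is a dict: "time_s": time; "qpos": joint angles; "qvel": joint speeds; "effort": joint torques, N m; "ee_pos": TCP position; "ee_rot": TCP orientation; "force": force on the tool from outside, world axes, zero at the start; "torque": the same for the moment, N m; "gripper_width": finger opening in mm; "gripper_force": force on a finger pad.
Only numpy, scipy, OpenCV 4.12 (cv2) and the standard library are available. Lean on these libraries where they do the work, as an engineer would, in place of code of your own. Each camera call takes 0.05 s, during which the arm holds its last target. There are 200 camera calls.

## Working session

There is one attempt and no reset: what is moved stays moved. The work goes in short steps, Python scripts to look and compute and a tool call to move; the robot and the scene stay as the last step left them, time stands still between calls to the robot, and variables do not carry over. Pictures are saved under pics/ and viewed, at most 10 in all, crops included, and the job is handed in when it is done.

Besides the shell and the picture viewer there is one more tool, called after ">>>" in YAML: its name, and indented under it one key for each argument. send_rows: Moves the arm, as the interface text tells. Its arguments: {"type":"object","properties":{"motion":{"type":"array"},"squeeze":{"type":"number"}},"required":["motion"]}

```bash
mkdir -p pics
cat > h.py <<'E'
import numpy as np,cv2
from workcell import env,eyes
def save(name,fn):
    f=eyes.grab_frame(name); cv2.imwrite(fn,f["pixels"][:,:,::-1]); np.savez(fn[:-4]+'.npz',**{k:np.array(v) for k,v in f.items()}); return f
def pt(f,u,v,d=None):
    d=float(np.median(f["depth"][v-1:v+2,u-1:u+2])) if d is None else d
    c=np.array([(u-f["cx"])/f["fx"]*d,(v-f["cy"])/f["fy"]*d,d])
    return f["R"].T@(c-f["t"])
def load(fn): return dict(np.load(fn))
E
python3 - <<'E'
from h import *
print(env.state())
for n in("scene","side"): 
    f=save(n,f"pics/{n}0.png"); print(n,f["R"].T@-f["t"],f["fx"])
E
```

```text
{'time_s': 0.0, 'qpos': array([-7.51718067e+01,  1.83489413e+01,  8.97069729e+01, -3.12786519e-03,
        7.20431398e+01, -1.14594149e+00]), 'qvel': array([-0.06595426, -0.05838154, -0.09243635, -0.00032586, -0.02001873,
        0.10406567]), 'effort': array([ 2.38582885e-03, -4.12455511e+01, -2.31969041e+01,  7.27650826e-02,
        4.57406673e-02, -1.40395091e-04]), 'ee_pos': array([ 158.09489065, -552.30763049,  213.14350328]), 'ee_rot': array([-1.79900906e+02,  9.92245313e-04,  1.59751025e+01]), 'force': array([ 0.12242524, -0.18937458,  0.07316263]), 'torque': array([ 0.03318591,  0.03787671, -0.00633173]), 'gripper_force': 0.0, 'gripper_width': 91.22499438583193}
scene [1023.84493331 -731.92193871  691.07544291] 443.91376557557413
side [214.25541836 713.65774386 926.82109596] 504.77522538054166
```

View pics/scene0.png

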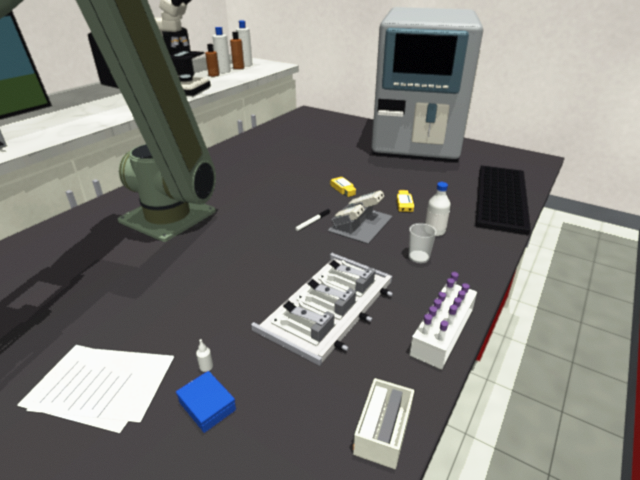

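View pics/side0.png

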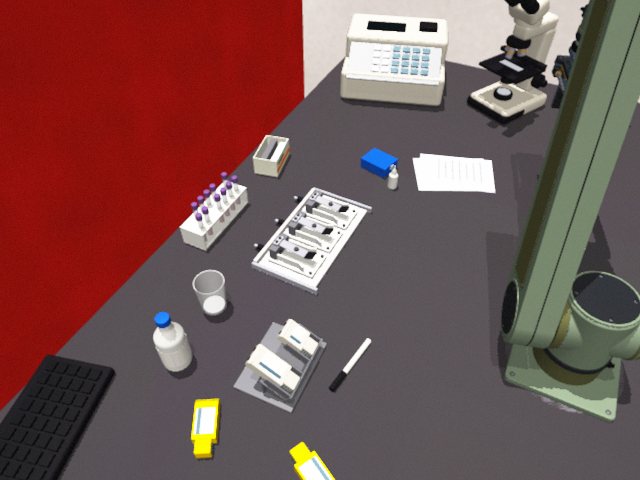

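Candidates for the pack (side image): rack pack A (298,338), rack pack B (272,367), and two yellow look-alikes at (206,427) and (313,462). By the description it is the rack pack with the longer nose, which looks like B. I'll check that in a crop.

Run:
```python
import cv2
a=cv2.imread('pics/side0.png')
cv2.imwrite('pics/c1.png',cv2.resize(a[310:410,230:335],None,fx=5.7,fy=5.7,interpolation=cv2.INTER_CUBIC))
cv2.imwrite('pics/c2.png',cv2.resize(a[180:292,245:380],None,fx=5,fy=5,interpolation=cv2.INTER_CUBIC))
```

```text
(no output)
```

View pics/c1.png

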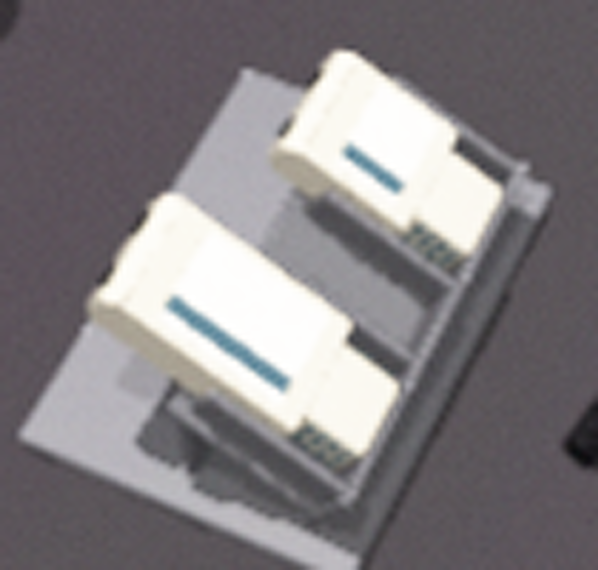

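View pics/c2.png

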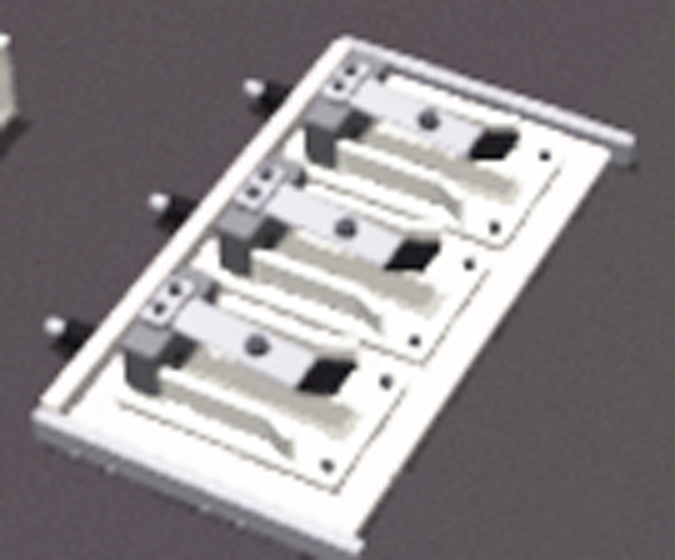

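c1: the long pack is at crop (230,330), which is side (270,367); its nose points to the upper left. The short pack is at (385,155). c2: the studs are at (430,119), (347,228) and (257,345), the toes point right (tray front), and all three bays look alike.

Run:
```python
from h import *
f=load('pics/side0.npz'); R,t=f["R"],f["t"]
C=R.T@-t
def ray(u,v): return R.T@np.array([(u-f["cx"])/f["fx"],(v-f["cy"])/f["fy"],1])
def cr(U,V,s,x,y): return (U+.5)/s-.5+x,(V+.5)/s-.5+y
def onz(u,v,z): r=ray(u,v); return C+r*(z-C[2])/r[2]
for U,V in((430,119),(347,228),(257,345)):
    u,v=cr(U,V,5,245,180); print("stud",onz(u,v,48).round(1),pt(f,round(u),round(v)).round(1))
for U,V,z in((345,40,10),(612,150,10),(340,490,18),(425,360,18),(360,548,10),(385,382,18),(468,264,18),(545,155,18),(326,466,18),(414,341,18),(494,228,18)):
    u,v=cr(U,V,5,245,180); print(U,V,z,onz(u,v,z).round(1),pt(f,round(u),round(v)).round(1))
# pack plane
poly=np.array([[150,230],[330,330],[290,400],[120,300]])
P=[]
m=np.zeros((570,598),np.uint8); cv2.fillPoly(m,[poly],1)
for v in range(310,410):
  for u in range(230,335):
    X,Y=int((u-230+.5)*5.7),int((v-310+.5)*5.7)
    if X<598 and Y<570 and m[Y,X]: P.append(pt(f,u,v,float(f["depth"][v,u])))
P=np.array(P);c=P.mean(0);n=np.linalg.svd(P-c)[2][2];n*=np.sign(n[2])
print(len(P),"c",c.round(1),"n",n.round(3),"slope",np.degrees(np.arccos(n[2])),"noserms",np.std((P-c)@n), "up dir yaw",np.degrees(np.arctan2(-n[1],-n[0])))
for nm,U,V in(("noseL",165,195),("noseR",95,305),("stepL",352,335),("stepR",297,432),("tailL",402,385),("tailR",353,470),("lab0",170,303),("lab1",287,385)):
    u,v=cr(U,V,5.7,230,310); r=ray(u,v); print(nm,(C+r*((c-C)@n)/(r@n)).round(1))
```

```text
stud [ 615.3 -167.2   48. ] [ 615.1 -169.    48. ]
stud [617.7 -76.7  48. ] [617.5 -76.4  49.1]
stud [620.4  12.5  48. ] [620.2  13.   47.2]
345 40 10 [ 703. -243.   10.] [ 696.1 -232.    19.6]
612 150 10 [ 535.5 -226.3   10. ] [ 536.1 -228.5    6.5]
340 490 18 [556.6  52.1  18. ] [558.2  46.9  10. ]
425 360 18 [556.4 -39.1  18. ] [557.7 -44.2  10.9]
360 548 10 [535.9  72.8  10. ] [533.6  75.3  14.8]
385 382 18 [567.5 -17.6  18. ] [566.  -16.5  19.9]
468 264 18 [ 565.2 -107.9   18. ] [ 566.  -108.2   18.8]
545 155 18 [ 562.8 -198.8   18. ] [ 561.  -197.4   18.5]
326 466 18 [569.   42.1  18. ] [567.4  44.1  20.3]
414 341 18 [566.7 -48.1  18. ] [566.8 -46.   19.3]
494 228 18 [ 564.2 -137.2   18. ] [ 565.1 -136.7   18.7]
489 c [511.5 322.   79.1] n [-0.083 -0.914  0.398] slope 66.5474668641936 noserms 7.265620251689841 up dir yaw 84.8397475144506
noseL [ 147.6  796.9 1093.8]
noseR [277.1 643.6 768.9]
stepL [ 117.5  866.4 1247.1]
stepR [257.2 652.1 784.2]
tailL [  16.3 1049.8 1647.2]
tailR [251.4 655.9 791.7]
lab0 [352.2 544.2 556.1]
lab1 [296.3 596.9 665.6]
```

Run:
```python
from h import *
from scipy.optimize import least_squares
from scipy.spatial.transform import Rotation as Ro
f=load('pics/side0.npz'); R,t=f["R"],f["t"]
def cr(U,V,s,x,y): return np.array([(U+.5)/s-.5+x,(V+.5)/s-.5+y])
px=np.array([cr(*p,5.7,230,310) for p in((352,335),(297,432),(402,385),(353,470))])
M=np.array([[-24,-22,24],[-24,22,24],[-50,-15,24],[-50,15,24.]])
# depth points on top
P=[]
m=np.zeros((570,598),np.uint8); cv2.fillPoly(m,[np.array([[170,240],[325,335],[285,405],[135,305]])],1)
for v in range(311,409):
  for u in range(231,334):
    X,Y=int((u-230+.5)*5.7),int((v-310+.5)*5.7)
    if X<598 and Y<570 and m[Y,X]:
      d=f["depth"][v,u]
      if d>0:P.append(pt(f,u,v,float(d)))
P=np.array(P);P=P[np.abs(P[:,2]-np.median(P[:,2]))<40];print(len(P),np.median(P,0))
def res(p,full=False):
    Q=Ro.from_euler('ZYX',[p[3],-p[4],0],degrees=True).as_matrix()
    W=M@Q.T+p[:3]; c=W@R.T+t
    uv=np.c_[c[:,0]/c[:,2]*f["fx"]+f["cx"],c[:,1]/c[:,2]*f["fy"]+f["cy"]]
    e=(uv-px).ravel(); h=((P-p[:3])@Q)[:,2]-24
    return np.r_[e*2,np.clip(h,-10,10)/3/np.sqrt(len(P))*6,(p[4]-30)]
s=least_squares(res,[500,320,50,0,30],loss='soft_l1');p=s.x
print(p.round(1),res(p)[:8].round(2)/2)
Q=Ro.from_euler('ZYX',[p[3],-p[4],0],degrees=True).as_matrix()
h=((P-p[:3])@Q)[:,2]-24; print("h med",np.median(h),"std",h.std())
for q in([54,0,12],[-37,0,12],[54,22,24],[54,-22,24]):
  w=Q@np.array(q)+p[:3];c=R@w+t;print(q,w.round(1),c[0]/c[2]*f["fx"]+f["cx"],c[1]/c[2]*f["fy"]+f["cy"])
# rack base corners
for U,V,z in((248,70,0),(22,437,0),(360,568,0),(552,190,0)):
  u,v=cr(U,V,5.7,230,310); r=R.T@np.array([(u-f["cx"])/f["fx"],(v-f["cy"])/f["fy"],1]);C=-R.T@t
  for z in(0,6):print((C+r*(z-C[2])/r[2]).round(1),end=' ')
  print()
for nm,u,v in(("dropper",204,360),):pass
```

```text
436 [510.43482815 320.45636385  72.89736703]
[ 5.118e+02  3.173e+02  4.540e+01 -4.000e-01  3.010e+01] [ 0.035 -1.095 -1.66   0.67   0.005  1.215  1.09  -0.77 ]
h med -0.07699726487376779 std 1.5813757541433757
[54, 0, 12] [552.5 317.1  82.9] 251.42283107370548 353.2212458087143
[-37, 0, 12] [473.8 317.6  37.2] 288.5622887736502 381.9747662181725
[54, 22, 24] [546.7 339.1  93.2] 247.35744743092246 360.8311532763657
[54, -22, 24] [546.4 295.1  93.2] 259.69499321394704 342.60724366101454
[584.4 189.7   0. ] [582.  193.1   6. ] 
[578.4 358.1   0. ] [576.  360.4   6. ] 
[449.9 347.6   0. ] [448.4 350.    6. ] 
[456.2 185.6   0. ] [454.6 189.    6. ]
```

Stud positions are about (615,-167), (618,-77) and (620,12.5), with tray yaw about -1.6°. The long pack's origin is about (512,317,45) at 30° slope. First I'll press the far stud with the fingers shut.

>>> send_rows:
  motion:
    - [0.914, 0.771, 0, 0, 0, -0.293, -1]
    - [0.914, 0.771, 0, 0, 0, -0.293, -1]
    - [0.914, 0.771, 0, 0, 0, -0.293, -1]
    - [0.914, 0.771, 0, 0, 0, -0.293, -1]
    - [0.914, 0.771, 0, 0, 0, -0.293, -1]
    - [0.914, 0.771, 0, 0, 0, -0.293, -1]
    - [0.914, 0.771, 0, 0, 0, -0.293, -1]
    - [0.914, 0.771, 0, 0, 0, -0.293, -1]
    - [0.914, 0.771, 0, 0, 0, -0.293, -1]
    - [0.914, 0.771, 0, 0, 0, -0.293, -1]
    - [0.914, 0.771, 0, 0, 0, -0.293, -1]
    - [0.914, 0.771, -0.1, 0, 0, -0.293, -1]
    - [0.914, 0.771, -0.2, 0, 0, -0.293, -1]
    - [0.914, 0.771, -0.29, 0, 0, -0.293, -1]
    - [0.914, 0.771, -0.31, 0, 0, -0.293, -1]
    - [0.914, 0.771, -0.31, 0, 0, -0.293, -1]
  squeeze: 10

```text
time_s: 2.1
ee_pos: [615.1, -168.0, 59.4]
ee_rot: [180.0, -0.0, -1.6]
force: [0.4, -0.1, 0.6]
gripper_width: 0.7
gripper_force: 0.0
```

>>> send_rows:
  motion:
    - [0, 0, -0.01, 0, 0, 0, -1]
    - [0, 0, -0.016, 0, 0, 0, -1]
    - [0, 0, -0.02, 0, 0, 0, -1]
    - [0, 0, -0.024, 0, 0, 0, -1]
    - [0, 0, -0.024, 0, 0, 0, -1]
    - [0, 0, -0.024, 0, 0, 0, -1]

```text
time_s: 2.85
ee_pos: [615.6, -167.4, 47.5]
ee_rot: [180.0, -0.1, -1.6]
force: [-0.1, -0.3, 4.4]
gripper_width: 0.7
gripper_force: 2.0
```

>>> send_rows:
  motion:
    - [0, 0, -0.002, 0, 0, 0, -1]
    - [0, 0, -0.002, 0, 0, 0, -1]
    - [0, 0, -0.002, 0, 0, 0, -1]
    - [0, 0, -0.002, 0, 0, 0, -1]

```text
time_s: 3.35
ee_pos: [615.6, -167.4, 46.6]
ee_rot: [180.0, -0.1, -1.6]
force: [-0.1, 0.6, 4.6]
gripper_width: 0.5
gripper_force: 3.0
```

>>> send_rows:
  motion:
    - [0, 0, -0.0015, 0, 0, 0, -1]
    - [0, 0, -0.0015, 0, 0, 0, -1]
    - [0, 0, -0.0015, 0, 0, 0, -1]
    - [0, 0, -0.0015, 0, 0, 0, -1]

```text
time_s: 3.85
ee_pos: [615.6, -167.4, 46.1]
ee_rot: [180.0, -0.1, -1.6]
force: [-1.4, -0.2, 6.3]
gripper_width: 0.4
gripper_force: 3.5
```

Run:
```python
from h import *
for i in range(4):
    eyes.grab_frame("side"); s=env.state(); print(s["ee_pos"].round(2),s["force"].round(2))
```

```text
[ 615.63 -167.37   46.06] [-0.98  0.01  6.97]
[ 615.61 -167.37   46.08] [-1.25 -0.09  7.98]
[ 615.65 -167.37   46.07] [-0.27  0.68  7.51]
[ 615.65 -167.38   46.08] [-1.07  0.05  6.89]
```

Here 2.9 mm takes about 7 N, so this one looks sound. I'll check the other two.

>>> send_rows:
  motion:
    - [0, 0, 0.03, 0, 0, 0, -1]
    - [0.005, 0.09, 0.034, 0, 0, 0, -1]
    - [0.005, 0.181, 0.03, 0, 0, 0, -1]
    - [0.005, 0.181, 0.016, 0, 0, 0, -1]
    - [0.005, 0.181, 0.008, 0, 0, 0, -1]
    - [0.005, 0.181, 0.002, 0, 0, 0, -1]
    - [0.005, 0.181, 0.002, 0, 0, 0, -1]
    - [0.005, 0.181, 0.002, 0, 0, 0, -1]

```text
time_s: 5.05
ee_pos: [617.7, -77.4, 46.5]
ee_rot: [180.0, 0.0, -1.7]
force: [-1.0, 0.6, 1.4]
gripper_width: 0.3
gripper_force: 1.3
```

```bash
cat > fr.py <<'E'
from h import *
for i in range(3):
    eyes.grab_frame("side"); s=env.state(); print(s["ee_pos"].round(2),s["force"].round(2))
E
python3 fr.py
```

```text
[617.68 -77.42  46.46] [-1.44  0.47  1.89]
[617.7  -77.4   46.47] [-0.83 -0.92  1.43]
[617.67 -77.39  46.39] [-0.85 -0.9   1.57]
```

>>> send_rows:
  motion:
    - [0, 0, -0.005, 0, 0, 0, -1]
    - [0, 0, -0.01, 0, 0, 0, -1]
    - [0, 0, -0.01, 0, 0, 0, -1]
    - [0, 0, -0.01, 0, 0, 0, -1]

```text
time_s: 5.7
ee_pos: [618.2, -77.3, 41.9]
ee_rot: [179.9, -0.1, -1.6]
force: [-1.8, -1.3, 6.3]
gripper_width: 0.8
gripper_force: 3.2
```

```bash
python3 fr.py
```

```text
[618.18 -77.3   41.89] [-1.32 -0.89  5.54]
[618.19 -77.32  41.89] [-1.66 -1.27  6.2 ]
[618.18 -77.31  41.9 ] [-1.8 -1.5  6.7]
```

>>> send_rows:
  motion:
    - [0, 0, 0.03, 0, 0, 0, -1]
    - [0.005, 0.09, 0.044, 0, 0, 0, -1]
    - [0.005, 0.179, 0.04, 0, 0, 0, -1]
    - [0.005, 0.179, 0.026, 0, 0, 0, -1]
    - [0.005, 0.179, 0.018, 0, 0, 0, -1]
    - [0.005, 0.179, 0.011, 0, 0, 0, -1]
    - [0.005, 0.179, 0.011, 0, 0, 0, -1]
    - [0.005, 0.179, 0.011, 0, 0, 0, -1]

```text
time_s: 6.85
ee_pos: [620.2, 12.0, 47.0]
ee_rot: [180.0, 0.0, -1.7]
force: [-1.4, -0.3, 2.4]
gripper_width: 0.4
gripper_force: 1.1
```

```bash
python3 fr.py
```

```text
[620.15  12.06  46.94] [-0.78 -0.24  2.31]
[620.17  12.07  46.93] [-2.15 -1.15  1.48]
[620.19  12.1   46.91] [-1.42 -1.04  1.44]
```

>>> send_rows:
  motion:
    - [0, 0, -0.005, 0, 0, 0, -1]
    - [0, 0, -0.01, 0, 0, 0, -1]
    - [0, 0, -0.01, 0, 0, 0, -1]
    - [0, 0, -0.01, 0, 0, 0, -1]

```text
time_s: 7.5
ee_pos: [620.7, 12.2, 42.3]
ee_rot: [180.0, -0.1, -1.6]
force: [-2.3, -1.8, 6.4]
gripper_width: 0.3
gripper_force: 3.0
```

```bash
python3 fr.py
```

```text
[620.7   12.22  42.33] [-2.06 -2.19  5.71]
[620.69  12.2   42.34] [-1.76 -1.71  5.94]
[620.66  12.21  42.33] [-1.18 -2.25  5.38]
```

The sound spring is the first one, at stud (615.5,-167.4). Next I'll look at the rack with the wrist camera.

>>> send_rows:
  motion:
    - [0, 0, 0.12, 0, 0, 0, -1]
    - [0, 0, 0.24, 0, 0, 0, 1]
    - [-0.05, 0.1, 0.36, 0, 0, 0.06, 1]
    - [-0.3, 0.6, 0.4, 0, 0, 0.06, 1]
    - [-0.3, 0.6, 0.4, 0, 0, 0.06, 1]
    - [-0.3, 0.6, 0.4, 0, 0, 0.06, 1]
    - [-0.3, 0.6, 0.4, 0, 0, 0.06, 1]
    - [-0.3, 0.6, 0.4, 0, 0, 0.06, 1]
    - [-0.3, 0.6, 0.4, 0, 0, 0.06, 1]
    - [-0.3, 0.6, 0.4, 0, 0, 0.06, 1]

```text
time_s: 8.9
ee_pos: [470.3, 312.4, 241.2]
ee_rot: [180.0, 0.0, 2.0]
force: [-0.3, 0.5, -0.3]
gripper_width: 87.7
gripper_force: 0.0
```

Run:
```python
from h import *
s=env.state(); f=save("wrist","pics/w1.png"); np.savez('pics/w1s.npz',p=s["ee_pos"],r=s["ee_rot"]); print(s["ee_pos"],s["ee_rot"],f["T_tool_cam"].round(3))
```

```text
[470.3266149  312.42856671 241.17773884] [1.79953871e+02 1.48107295e-02 2.01599165e+00] [[-0.00000e+00 -9.64000e-01 -2.67000e-01  7.56770e+01]
 [ 1.00000e+00 -0.00000e+00 -0.00000e+00 -1.52000e-01]
 [-0.00000e+00 -2.67000e-01  9.64000e-01 -1.71378e+02]
 [ 0.00000e+00  0.00000e+00  0.00000e+00  1.00000e+00]]
```

View pics/w1.png

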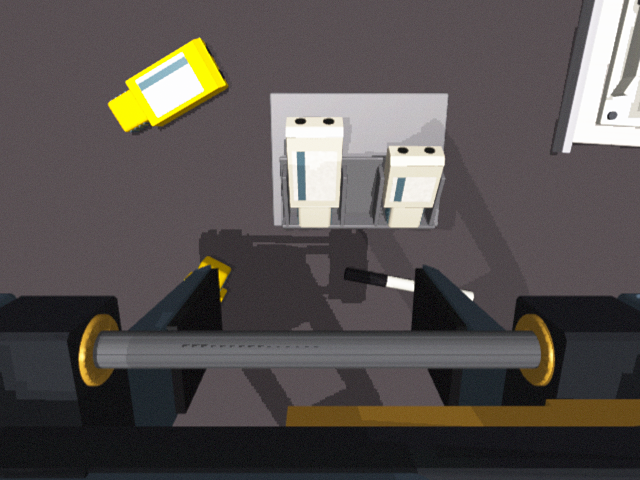

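The wrist view shows the long pack at (315,170), the short pack at (413,185), and the rack aligned with the gripper. I'll enlarge it.

```bash
python3 -c "
import cv2
a=cv2.imread('pics/w1.png')
cv2.imwrite('pics/c3.png',cv2.resize(a[88:233,262:362],None,fx=4,fy=4,interpolation=cv2.INTER_CUBIC))"
```

```text
(no output)
```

View pics/c3.png

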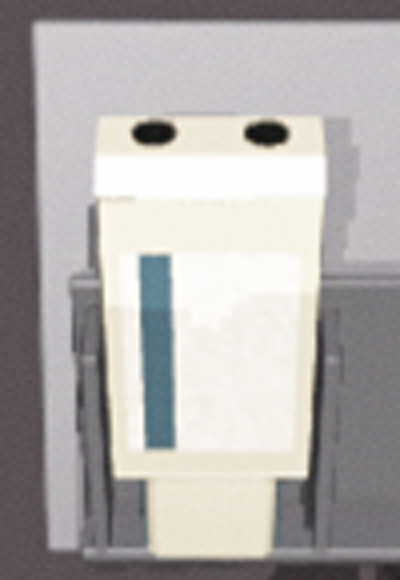

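Run:
```python
from h import *
from scipy.optimize import least_squares
from scipy.spatial.transform import Rotation as Ro
f=load('pics/w1.npz'); s=load('pics/w1s.npz'); T=f["T_tool_cam"]
W=np.eye(4); W[:3,:3]=Ro.from_euler('xyz',s["r"],degrees=True).as_matrix(); W[:3,3]=s["p"]
CW=np.linalg.inv(W@T)
px=np.array([((U+.5)/4-.5+262,(V+.5)/4-.5+88) for U,V in((99,117),(322,117),(112,478),(309,478),(152,557),(272,557))])
M=np.array([[54,22,0],[54,-22,0],[-24,22,24],[-24,-22,24],[-50,15,24],[-50,-15,24.]])
def res(p,sl=None):
    Q=Ro.from_euler('ZYX',[p[3],-p[4],0],degrees=True).as_matrix()
    c=(M@Q.T+p[:3])@CW[:3,:3].T+CW[:3,3]
    uv=np.c_[c[:,0]/c[:,2]*f["fx"]+f["cx"],c[:,1]/c[:,2]*f["fy"]+f["cy"]]
    return np.r_[(uv-px).ravel(),(p[4]-30)/1.]
o=least_squares(res,[512,317,45,2,30],loss='soft_l1');print(o.x.round(2),o.fun.round(1))
p=o.x;Q=Ro.from_euler('ZYX',[p[3],-p[4],0],degrees=True).as_matrix()
q=CW
f2=dict(f,R=CW[:3,:3],t=CW[:3,3])
for u,v in((315,150),(315,180),(315,200)):
    w=pt(f2,u,v); print(w.round(1),((w-p[:3])@Q).round(1))
# tool target: pack-aligned, tool z=-pack z, tool x=pack x
Rt=Q@np.diag([1,-1,-1.]); g=p[:3]+Q@np.array([32,0,3]);print("TCP",g.round(1),"above",(g+Q@np.array([0,0,90])).round(1))
cur=Ro.from_euler('xyz',[180,0,2.0],degrees=True)
print("rotvec/60",(np.degrees((Ro.from_matrix(Rt)*cur.inv()).as_rotvec())/60).round(3))
```

```text
[509.85 315.59  35.22   2.01  30.72] [ 1.2 -0.2 -1.3 -0.3  1.  -0.1 -0.6 -0.1 -0.6  0.4  0.4  0.4  0.7]
[530.4 315.6  84.4] [42.8 -0.7 31.8]
[505.1 314.8  70.3] [13.8 -0.6 32.6]
[486.2 314.2  59.1] [-8.2 -0.6 32.6]
TCP [535.8 316.5  54.1] above [489.9 314.9 131.5]
rotvec/60 [ 0.018 -0.512  0.   ]
```

Run:
```python
from h import *
from scipy.optimize import least_squares
from scipy.spatial.transform import Rotation as Ro
f=load('pics/w1.npz'); s=load('pics/w1s.npz'); T=f["T_tool_cam"]
W=np.eye(4); W[:3,:3]=Ro.from_euler('xyz',s["r"],degrees=True).as_matrix(); W[:3,3]=s["p"]
CW=np.linalg.inv(W@T)
f2=dict(f,R=CW[:3,:3],t=CW[:3,3])
px=np.array([((U+.5)/4-.5+262,(V+.5)/4-.5+88) for U,V in((99,117),(322,117),(112,478),(309,478),(152,557),(272,557))])
M=np.array([[54,22,0],[54,-22,0],[-24,22,24],[-24,-22,24],[-50,15,24],[-50,-15,24.]])
P=np.array([pt(f2,u,v,float(f["depth"][v,u])) for u in range(295,336,2) for v in range(145,203,2) if f["depth"][v,u]>0])
def res(p):
    Q=Ro.from_euler('ZYX',[p[3],-p[4],0],degrees=True).as_matrix()
    c=(M@Q.T+p[:3])@CW[:3,:3].T+CW[:3,3]
    uv=np.c_[c[:,0]/c[:,2]*f["fx"]+f["cx"],c[:,1]/c[:,2]*f["fy"]+f["cy"]]
    return np.r_[(uv-px).ravel(),((P-p[:3])@Q)[:,2]-24,(p[4]-30)*5]
o=least_squares(res,[512,317,45,2,30],loss='soft_l1');print(o.x.round(2),o.fun[:12].round(1),np.median(o.fun[12:-1]))
p=o.x;Q=Ro.from_euler('ZYX',[p[3],-p[4],0],degrees=True).as_matrix()
for h in(3,60,90):print(h,(p[:3]+Q@np.array([32,0,h])).round(1))
# base plate depth check
print(pt(f2,400,110).round(1),pt(f2,300,40).round(1))
```

```text
[511.22 315.63  45.75   2.16  30.03] [ 0.1 -2.8 -0.7 -2.9  0.3  0.6  0.1  0.5 -0.9  1.8  0.9  1.7] -0.0052544882451499575
3 [537.4 316.6  64.4]
60 [508.9 315.5 113.7]
90 [493.9 315.  139.7]
[566.7 235.9   7.1] [6.256e+02 3.330e+02 4.000e-01]
```

>>> send_rows:
  motion:
    - [0.02, 0.002, -0.05, 0.006, -0.17, 0, 0.4]
    - [0.03, 0.004, -0.12, 0.012, -0.34, 0, 0.4]
    - [0.048, 0.005, -0.204, 0.018, -0.5, 0, 0.4]
    - [0.048, 0.005, -0.204, 0.018, -0.5, 0, 0.4]
    - [0.048, 0.005, -0.204, 0.018, -0.5, 0, 0.4]
    - [0.07, 0.006, -0.242, 0.018, -0.5, 0, 0.4]
    - [0.091, 0.007, -0.28, 0.018, -0.5, 0, 0.4]
    - [0.113, 0.008, -0.318, 0.018, -0.5, 0, 0.4]
    - [0.134, 0.008, -0.355, 0.018, -0.5, 0, 0.4]
    - [0.134, 0.008, -0.355, 0.018, -0.5, 0, 0.4]
    - [0.134, 0.008, -0.355, 0.018, -0.5, 0, 0.4]

```text
time_s: 10.32
ee_pos: [553.6, 305.3, 83.6]
ee_rot: [-178.7, -26.9, 3.2]
force: [-0.3, -0.8, 0.5]
gripper_width: 64.1
gripper_force: 0.2
```

Run:
```python
from h import *
a=save("side","pics/s2.png")["pixels"][:,:,::-1]
b=save("wrist","pics/w2.png")["pixels"][:,:,::-1]
cv2.imwrite('pics/c4.png',np.hstack([cv2.resize(a[270:420,190:350],(400,375)),cv2.resize(b,(400,375))]))
print(env.state()["force"])
```

```text
[-0.73377694 -0.05238305  0.3988173 ]
```

View pics/c4.png

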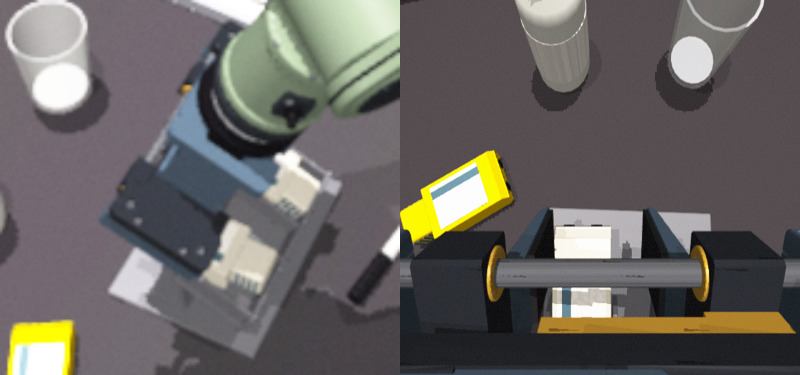

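The arm fell short of the target: the pack sits left of centre between the fingers. I'll check the joints.

Run:
```python
from h import *
s=env.state();print(s["qpos"].round(1),s["qvel"].round(1),s["ee_pos"],s["ee_rot"])
```

```text
[ 34.4  21.2 113.  -30.7  24.8 146.5] [ 0.1 -0.3  0.   0.  -0.2  0. ] [553.53315549 305.61259093  84.28984751] [-178.66550263  -26.9262784     3.22980203]
```

Joint 6 is at its limit. I'll back out and make a half turn of the tool, which gives the same grasp.

>>> send_rows:
  motion:
    - [-0.025, 0, 0.05, 0, 0, 0, 0.4]
    - [-0.05, 0, 0.1, 0, 0, 0, 0.4]
    - [-0.09, 0, 0.18, 0, 0, 0, 0.4]
    - [-0.12, 0, 0.28, -0.009, 0.25, 0, 0.4]
    - [-0.134, 0, 0.355, -0.018, 0.5, 0, 0.4]
    - [-0.134, 0, 0.355, -0.018, 0.5, 0, 0.4]
    - [-0.134, 0, 0.355, -0.018, 0.5, 0, 0.4]
    - [-0.134, 0, 0.355, -0.018, 0.5, 0, 0.4]
    - [-0.134, 0, 0.355, -0.018, 0.5, 0, 0.4]

```text
time_s: 11.55
ee_pos: [485.1, 305.4, 260.9]
ee_rot: [-178.1, 3.1, 3.2]
force: [-0.8, -0.2, -0.1]
gripper_width: 63.9
gripper_force: 0.0
```

>>> send_rows:
  motion:
    - [0, 0, 0, 0, 0, 0.5, 0.4]
    - [0, 0, 0, 0, 0, 1, 0.4]
    - [0, 0, 0, 0, 0, 1, 0.4]
    - [0, 0, 0, 0, 0, 1, 0.4]
    - [0, 0, 0, 0, 0, 1, 0.4]
    - [0, 0, 0, 0, 0, 1, 0.4]

```text
time_s: 12.3
ee_pos: [485.4, 305.7, 261.3]
ee_rot: [-178.1, 3.1, 63.4]
force: [0.4, -0.3, -0.5]
gripper_width: 63.7
gripper_force: 0.0
```

>>> send_rows:
  motion:
    - [0, 0, 0, 0, 0, 0.5, 0.4]
    - [0, 0, 0, 0, 0, 1, 0.4]
    - [0, 0, 0, 0, 0, 1, 0.4]
    - [0, 0, 0, 0, 0, 1, 0.4]
    - [0, 0, 0, 0, 0, 1, 0.4]
    - [0, 0, 0, 0, 0, 1, 0.4]

```text
time_s: 13.05
ee_pos: [485.4, 305.6, 261.4]
ee_rot: [-178.1, 3.1, 123.4]
force: [0.7, -0.2, 0.2]
gripper_width: 63.9
gripper_force: 0.0
```

```bash
cat > goto.py <<'E'
from h import *
from scipy.spatial.transform import Rotation as Ro
def go(Rt,targets):
    s=env.state(); cur=Ro.from_euler('xyz',s["ee_rot"],degrees=True)
    print("q",s["qpos"].round(0),"ee",s["ee_pos"].round(1),s["ee_rot"].round(1))
    print("rv/60",(np.degrees((Rt*cur.inv()).as_rotvec())/60).round(3))
    for t in targets: print(np.round(t,1),"shift",((np.array(t)-s["ee_pos"])/500).round(3))
E
python3 - <<'E'
from goto import *
Q=Ro.from_euler('ZYX',[2.1,-30,0],degrees=True).as_matrix(); p=np.array([511.2,315.6,45.5])
go(Ro.from_matrix(Q@np.diag([-1,1,-1.])),[p+Q@np.array([32,0,h]) for h in(90,3)])
E
```

```text
q [33. 18. 84. -3. 80.  0.] ee [485.4 305.6 261.4] [-178.1    3.1  123.4]
rv/60 [-0.186 -0.431  0.969]
[493.9 315.  139.4] shift [ 0.017  0.019 -0.244]
[537.4 316.6  64.1] shift [ 0.104  0.022 -0.395]
```

>>> send_rows:
  motion:
    - [0, 0, 0, -0.031, -0.072, 0.162, 0.4]
    - [0, 0, 0, -0.062, -0.144, 0.323, 0.4]
    - [0, 0, -0.05, -0.093, -0.216, 0.485, 0.4]
    - [0, 0, -0.1, -0.124, -0.287, 0.646, 0.4]
    - [0.01, 0.01, -0.15, -0.155, -0.359, 0.808, 0.4]
    - [0.017, 0.019, -0.2, -0.186, -0.431, 0.969, 0.4]
    - [0.017, 0.019, -0.244, -0.186, -0.431, 0.969, 0.4]
    - [0.017, 0.019, -0.244, -0.186, -0.431, 0.969, 0.4]
    - [0.017, 0.019, -0.244, -0.186, -0.431, 0.969, 0.4]

```text
time_s: 14.18
ee_pos: [495.4, 315.8, 140.7]
ee_rot: [179.8, 30.1, -178.2]
force: [-0.1, -0.3, 0.8]
gripper_width: 63.7
gripper_force: 0.0
```

Run:
```python
from goto import *
Q=Ro.from_euler('ZYX',[2.1,-30,0],degrees=True).as_matrix(); p=np.array([511.2,315.6,45.5])
go(Ro.from_matrix(Q@np.diag([-1,1,-1.])),[p+Q@np.array([32,0,h]) for h in(90,3)])
```

```text
q [ 42.  14. 115. -37.  32. -22.] ee [495.4 315.8 140.7] [ 179.8   30.1 -178.2]
rv/60 [-0.003  0.001  0.003]
[493.9 315.  139.4] shift [-0.003 -0.002 -0.002]
[537.4 316.6  64.1] shift [ 0.084  0.002 -0.153]
```

>>> send_rows:
  motion:
    - [0.02, 0, -0.038, 0, 0, 0, 0.4]
    - [0.042, 0.001, -0.076, 0, 0, 0, 0.4]
    - [0.063, 0.001, -0.115, 0, 0, 0, 0.4]
    - [0.084, 0.001, -0.153, 0, 0, 0, 0.4]
    - [0.084, 0.001, -0.153, 0, 0, 0, 0.4]
    - [0.084, 0.001, -0.153, 0, 0, 0, 0.4]
    - [0.084, 0.001, -0.153, 0, 0, 0, -0.2]
    - [0.084, 0.001, -0.153, 0, 0, 0, -0.2]
    - [0.084, 0.001, -0.153, 0, 0, 0, -0.2]
    - [0.084, 0.001, -0.153, 0, 0, 0, -0.2]
  squeeze: 30

```text
time_s: 15.42
ee_pos: [537.4, 315.9, 63.6]
ee_rot: [179.8, 30.0, -178.2]
force: [-1.5, 0.2, 3.9]
gripper_width: 43.7
gripper_force: 29.8
```

>>> send_rows:
  motion:
    - [-0.01, 0, 0.0173, 0, 0, 0, -0.2]
    - [-0.02, 0, 0.0346, 0, 0, 0, -0.2]
    - [-0.04, 0, 0.07, 0, 0, 0, -0.2]
    - [-0.06, 0, 0.12, 0, 0, 0, -0.2]
    - [-0.06, 0, 0.2, 0, 0, 0, -0.2]
    - [-0.06, 0, 0.25, 0, 0, 0, -0.2]
    - [-0.06, 0, 0.25, 0, 0, 0, -0.2]
    - [-0.06, 0, 0.25, 0, 0, 0, -0.2]

```text
time_s: 16.42
ee_pos: [506.1, 314.8, 186.3]
ee_rot: [180.0, 29.8, -178.2]
force: [0.7, -0.5, -1.9]
gripper_width: 43.8
gripper_force: 29.9
```

Run:
```python
from goto import *
f=load('pics/side0.npz')
for n,u,v in(("dropper",393,178),("box",378,160),("marker end",368,342),("paper",455,175)):print(n,pt(f,u,v).round(0))
go(Ro.from_euler('xyz',[180,0,178.4],degrees=True),[[434,-162.3,100],[434,-162.3,4]])
a=save("side","pics/s3.png")["pixels"][:,:,::-1]
b=save("wrist","pics/w3.png")["pixels"][:,:,::-1]
cv2.imwrite('pics/c5.png',np.hstack([cv2.resize(a[190:420,190:420],(400,400)),cv2.resize(b,(400,400))]))
```

```text
dropper [ 511. -348.   38.]
box [ 580. -411.   32.]
marker end [376. 150.   9.]
paper [ 368. -482.    2.]
q [ 41.  12. 110. -31.  38. -30.] ee [506.1 314.8 186.3] [ 180.    29.8 -178.2]
rv/60 [-0.001  0.497 -0.056]
[ 434.  -162.3  100. ] shift [-0.144 -0.954 -0.173]
[ 434.  -162.3    4. ] shift [-0.144 -0.954 -0.365]
```

View pics/c5.png

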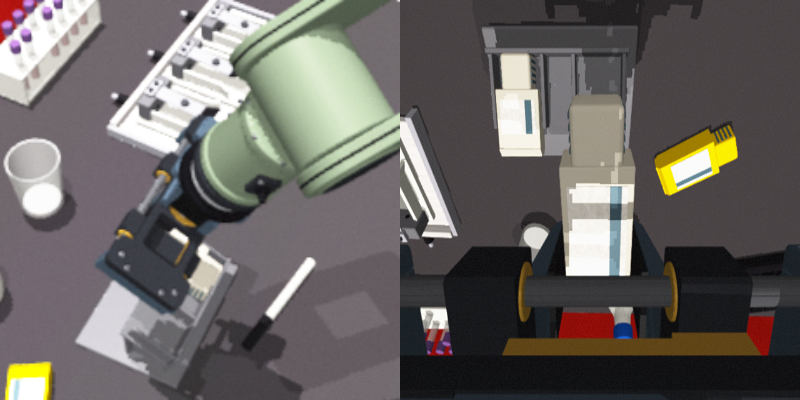

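The pack is held squarely and the short pack is undisturbed. I'll carry it to the bench in front of the sound bay.

>>> send_rows:
  motion:
    - [-0.01, -0.05, 0, 0, 0.12, -0.014, -0.2]
    - [-0.03, -0.17, 0, 0, 0.24, -0.028, -0.2]
    - [-0.048, -0.29, 0, 0, 0.36, -0.042, -0.2]
    - [-0.066, -0.41, 0, 0, 0.497, -0.056, -0.2]
    - [-0.084, -0.53, 0, 0, 0.497, -0.056, -0.2]
    - [-0.102, -0.65, 0, 0, 0.497, -0.056, -0.2]
    - [-0.12, -0.77, 0, 0, 0.497, -0.056, -0.2]
    - [-0.138, -0.87, 0, 0, 0.497, -0.056, -0.2]
    - [-0.144, -0.93, 0, 0, 0.497, -0.056, -0.2]
    - [-0.144, -0.954, -0.08, 0, 0.497, -0.056, -0.2]
    - [-0.144, -0.954, -0.173, 0, 0.497, -0.056, -0.2]
    - [-0.144, -0.954, -0.25, 0, 0.497, -0.056, -0.2]
    - [-0.144, -0.954, -0.32, 0, 0.497, -0.056, -0.2]
    - [-0.144, -0.954, -0.335, 0, 0.497, -0.056, -0.2]
    - [-0.144, -0.954, -0.335, 0, 0.497, -0.056, -0.2]
    - [-0.144, -0.954, -0.335, 0, 0.497, -0.056, -0.2]
    - [-0.144, -0.954, -0.335, 0, 0.497, -0.056, -0.2]

```text
time_s: 18.65
ee_pos: [436.1, -161.8, 21.5]
ee_rot: [179.9, 0.3, 178.3]
force: [-1.0, -0.9, -1.4]
gripper_width: 44.0
gripper_force: 29.9
```

Run:
```python
from goto import *
go(Ro.from_euler('xyz',[180,0,178.4],degrees=True),[[434,-162.3,5]])
s=env.state();print(s["force"],s["gripper_width"],s["gripper_force"])
f=save("side","pics/s4.png");a=f["pixels"][:,:,::-1]
C=f["R"]@np.array([400,-162,20])+f["t"];u,v=int(C[0]/C[2]*f["fx"]+f["cx"]),int(C[1]/C[2]*f["fy"]+f["cy"]);print(u,v)
cv2.imwrite('pics/c6.png',cv2.resize(a[v-60:v+60,u-70:u+70],None,fx=5,fy=5,interpolation=cv2.INTER_CUBIC))
```

```text
q [ -22.   21.  119.    0.   40. -111.] ee [ 436.1 -161.8   21.5] [179.9   0.3 178.3]
rv/60 [-0.002  0.005  0.001]
[ 434.  -162.3    5. ] shift [-0.004 -0.001 -0.033]
[-0.98613011 -0.89451843 -1.35355639] 43.9708221650492 29.877539268345572
407 239
```

View pics/c6.png

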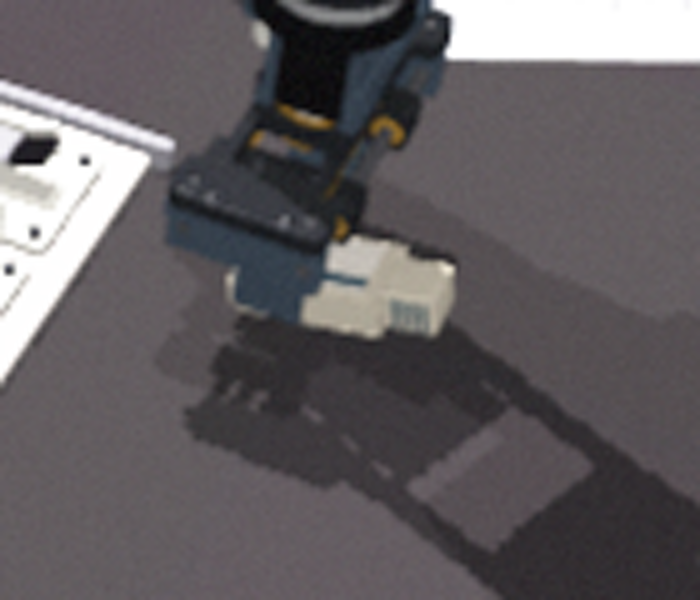

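The pack is level and label up. Lowering it now.

>>> send_rows:
  motion:
    - [0, 0, -0.015, 0, 0, 0, -0.2]
    - [0, 0, -0.028, 0, 0, 0, -0.2]
    - [0, 0, -0.033, 0, 0, 0, -0.2]
    - [0, 0, -0.035, 0, 0, 0, -0.2]
    - [0, 0, -0.035, 0, 0, 0, -0.2]

```text
time_s: 19.32
ee_pos: [434.4, -161.5, 4.7]
ee_rot: [179.8, 0.1, 178.4]
force: [-8.3, 0.7, 23.5]
gripper_width: 44.1
gripper_force: 30.0
```

>>> send_rows:
  motion:
    - [0, 0, 0.002, 0, 0, 0, -0.2]
    - [0, 0, 0.002, 0, 0, 0, -0.2]
    - [0, 0, 0.002, 0, 0, 0, 0.4]
    - [0, 0, 0.002, 0, 0, 0, 0.4]
    - [0, 0, 0.002, 0, 0, 0, 0.4]
    - [0, 0, 0.06, 0, 0, 0, 0.4]
    - [0, 0, 0.15, 0, 0, 0, 0.4]
    - [0, 0, 0.25, 0, 0, 0, 0.4]
    - [-0.02, 0, 0.36, 0, 0, 0, 0.4]
    - [-0.02, 0, 0.4, 0, 0, 0, 0.4]
    - [-0.02, 0, 0.4, 0, 0, 0, 0.4]
    - [-0.02, 0, 0.4, 0, 0, 0, 0.4]

```text
time_s: 20.82
ee_pos: [424.5, -161.1, 201.5]
ee_rot: [179.8, 0.0, 178.3]
force: [1.2, 0.6, 0.2]
gripper_width: 64.0
gripper_force: 0.0
```

Run:
```python
from h import *
s=env.state(); f=save("wrist","pics/w5.png"); np.savez('pics/w5s.npz',p=s["ee_pos"],r=s["ee_rot"]); print(s["ee_pos"],s["ee_rot"])
from scipy.spatial.transform import Rotation as Ro
W=np.eye(4); W[:3,:3]=Ro.from_euler('xyz',s["ee_rot"],degrees=True).as_matrix(); W[:3,3]=s["ee_pos"]
CW=np.linalg.inv(W@f["T_tool_cam"]); C=CW[:3,:3]@np.array([402,-161,24])+CW[:3,3]
u,v=int(C[0]/C[2]*f["fx"]+f["cx"]),int(C[1]/C[2]*f["fy"]+f["cy"]);print(u,v)
x0,y0=max(u-80,0),max(v-75,0);print(x0,y0)
cv2.imwrite('pics/c7.png',cv2.resize(f["pixels"][y0:y0+150,x0:x0+160,::-1],None,fx=4,fy=4,interpolation=cv2.INTER_CUBIC))
```

```text
[ 424.51641672 -161.07802129  201.49722959] [1.79781767e+02 2.04285065e-02 1.78336658e+02]
314 192
234 117
```

View pics/c7.png

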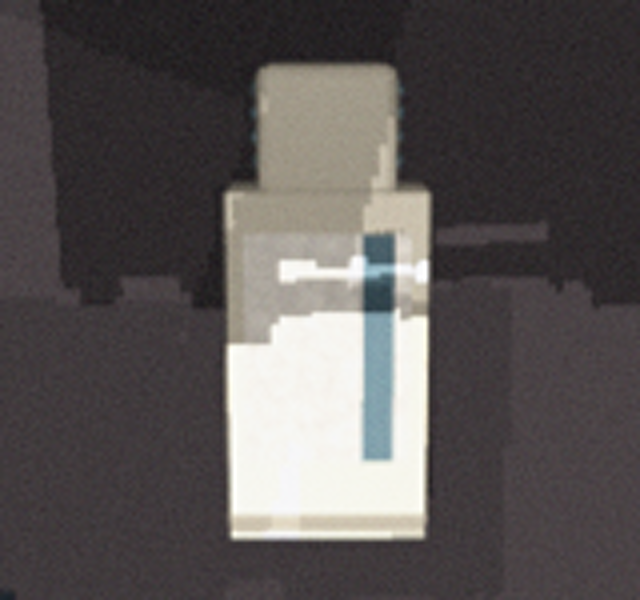

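The pack lies flat, label up, with its tail at the top of the crop. The step corners are (226,187) and (430,187), the tail end is at row 64, and it is aligned with the tool.

Run:
```python
from goto import *
f=load('pics/w5.npz'); s=load('pics/w5s.npz')
W=np.eye(4); W[:3,:3]=Ro.from_euler('xyz',s["r"],degrees=True).as_matrix(); W[:3,3]=s["p"]
A=W@f["T_tool_cam"]
def onz(U,V,z):
    r=A[:3,:3]@np.array([((U+.5)/4-.5+234-f["cx"])/f["fx"],((V+.5)/4-.5+117-f["cy"])/f["fy"],1]); C=A[:3,3]; return (C+r*(z-C[2])/r[2]).round(1)
for n,U,V in(("stepL",226,187),("stepR",430,187),("tailL",257,64),("tailR",397,64),("noseL",230,525),("noseR",426,525)):print(n,onz(U,V,24))
f2=dict(f,R=A[:3,:3].T,t=-A[:3,:3].T@A[:3,3])
print(pt(f2,316,200).round(1),pt(f2,316,140).round(1),pt(f2,290,140).round(1))
```

```text
stepL [ 376.4 -181.1   24. ]
stepR [ 377.7 -137.8   24. ]
tailL [ 351.4 -173.5   24. ]
tailR [ 352.3 -144.4   24. ]
noseL [ 451.1 -183.7   24. ]
noseR [ 452.4 -139.7   24. ]
[ 408.3 -160.1   24.9] [ 357.8 -158.6   24.3] [ 3.577e+02 -1.818e+02  2.000e-01]
```

>>> send_rows:
  motion:
    - [-0.132, 0.004, 0, 0, 0, 0, 0.15]
    - [-0.132, 0.004, -0.1, 0, 0, 0, 0.15]
    - [-0.132, 0.004, -0.2, 0, 0, 0, 0.15]
    - [-0.132, 0.004, -0.3, 0, 0, 0, 0.15]
    - [-0.132, 0.004, -0.36, 0, 0, 0, 0.15]
    - [-0.132, 0.004, -0.385, 0, 0, 0, 0.15]
    - [-0.132, 0.004, -0.394, 0, 0, 0, 0.15]
    - [-0.132, 0.004, -0.394, 0, 0, 0, 0.15]
    - [-0.132, 0.004, -0.394, 0, 0, 0, 0.15]

```text
time_s: 22.0
ee_pos: [359.6, -159.6, 6.2]
ee_rot: [179.9, 0.2, 178.3]
force: [0.8, -0.4, 0.3]
gripper_width: 52.7
gripper_force: 0.0
```

>>> send_rows:
  motion:
    - [-0.002, 0.001, -0.002, 0, 0, 0, 0.15]
    - [-0.002, 0.001, -0.002, 0, 0, 0, 0.15]
    - [-0.002, 0.001, -0.002, 0, 0, 0, -0.6]
    - [-0.002, 0.001, -0.002, 0, 0, 0, -0.6]
    - [-0.002, 0.001, -0.002, 0, 0, 0, -0.6]
    - [-0.002, 0.001, -0.002, 0, 0, 0, -0.6]
  squeeze: 45

```text
time_s: 22.75
ee_pos: [358.3, -158.9, 4.9]
ee_rot: [179.8, 0.2, 178.3]
force: [0.2, 0.0, 1.0]
gripper_width: 29.6
gripper_force: 45.0
```

Run:
```python
from h import *
for n in("side0","scene0"):
    f=load(f'pics/{n}.npz'); v,u=np.mgrid[0:480,0:640]; d=f["depth"]
    X=(np.stack([(u-f["cx"])/f["fx"]*d,(v-f["cy"])/f["fy"]*d,d],-1)-f["t"])@f["R"]; X=X[d>0]
    for b in(-167,-77,12.5):
        B=X[(abs(X[:,1]-b)<42)&(X[:,2]>38)&(X[:,2]<54)]
        for a,c in((570,595),(595,610),(610,640),(645,670)):
            y=B[(B[:,0]>a)&(B[:,0]<c),1]
            if len(y)>5: print(n,b,(a,c),len(y),"mid",((np.percentile(y,4)+np.percentile(y,96))/2).round(1),"w",np.ptp(np.percentile(y,[4,96])).round(1),"med",np.median(y).round(1))
    F=X[(abs(X[:,1]+167)<38)&(X[:,0]>557)&(X[:,0]<575)&(X[:,2]<30)]; print("floor",np.median(F[:,2]))
```

```text
side0 -167 (570, 595) 57 mid -167.6 w 23.8 med -166.8
side0 -167 (595, 610) 39 mid -169.3 w 20.7 med -168.1
side0 -167 (610, 640) 76 mid -170.6 w 21.5 med -168.1
side0 -167 (645, 670) 137 mid -168.8 w 58.6 med -163.0
side0 -77 (570, 595) 59 mid -78.2 w 21.4 med -77.5
side0 -77 (595, 610) 42 mid -79.4 w 21.3 med -80.5
side0 -77 (610, 640) 89 mid -80.7 w 23.0 med -79.1
side0 -77 (645, 670) 149 mid -79.5 w 58.5 med -75.5
side0 12.5 (570, 595) 72 mid 13.0 w 26.8 med 12.5
side0 12.5 (595, 610) 48 mid 9.8 w 22.9 med 9.9
side0 12.5 (610, 640) 101 mid 9.4 w 22.3 med 11.2
side0 12.5 (645, 670) 163 mid 11.3 w 57.6 med 13.5
floor 17.57269081791336
scene0 -167 (570, 595) 116 mid -168.0 w 21.9 med -168.2
scene0 -167 (595, 610) 57 mid -170.7 w 52.8 med -169.9
scene0 -167 (610, 640) 113 mid -165.7 w 29.6 med -171.0
scene0 -167 (645, 670) 155 mid -172.3 w 57.2 med -181.6
scene0 -77 (570, 595) 88 mid -77.5 w 22.1 med -79.1
scene0 -77 (595, 610) 45 mid -76.8 w 25.7 med -78.3
scene0 -77 (610, 640) 90 mid -78.6 w 22.8 med -80.5
scene0 -77 (645, 670) 117 mid -81.7 w 59.0 med -91.7
scene0 12.5 (570, 595) 75 mid 10.0 w 22.7 med 9.9
scene0 12.5 (595, 610) 38 mid 11.8 w 22.9 med 10.8
scene0 12.5 (610, 640) 74 mid 11.8 w 24.4 med 8.4
scene0 12.5 (645, 670) 97 mid 8.8 w 58.9 med 1.3
floor 19.14570792881735
```

>>> send_rows:
  motion:
    - [0, 0, 0.02, 0, 0, 0, -0.6]
    - [0, 0, 0.046, 0, 0, 0, -0.6]
    - [0, 0, 0.046, 0, 0, 0, -0.6]
    - [0, 0, 0.046, 0, 0, 0, -0.6]

```text
time_s: 23.25
ee_pos: [358.0, -158.8, 27.8]
ee_rot: [179.8, 0.1, 178.3]
force: [-0.4, -0.5, -0.9]
gripper_width: 29.5
gripper_force: 45.0
```

>>> send_rows:
  motion:
    - [0.05, -0.006, 0, 0, 0, 0, -0.6]
    - [0.12, -0.009, 0, 0, 0, 0, -0.6]
    - [0.18, -0.011, 0, 0, 0, 0, -0.6]
    - [0.21, -0.0115, 0, 0, 0, 0, -0.6]
    - [0.218, -0.0115, 0, 0, 0, 0, -0.6]
    - [0.218, -0.0115, 0, 0, 0, 0, -0.6]
    - [0.218, -0.0115, 0, 0, 0, 0, -0.6]

```text
time_s: 24.12
ee_pos: [466.0, -164.5, 27.8]
ee_rot: [179.8, 0.1, 178.3]
force: [0.3, 0.2, -1.8]
gripper_width: 29.8
gripper_force: 45.0
```

Run:
```python
from h import *
s=env.state();print(s["ee_pos"].round(1),s["ee_rot"].round(1),s["force"].round(1))
for n in("side","scene"):
    f=save(n,f'pics/{n}6.png'); v,u=np.mgrid[0:480,0:640]; d=f["depth"]
    X=(np.stack([(u-f["cx"])/f["fx"]*d,(v-f["cy"])/f["fy"]*d,d],-1)-f["t"])@f["R"]; X=X[d>0]
    for a,c in((500,515),(515,535),(535,550),(550,560)):
        B=X[(abs(X[:,1]+167)<24)&(X[:,2]>34)&(X[:,2]<56)&(X[:,0]>a)&(X[:,0]<c)]
        if len(B)>5:print(n,a,c,len(B),"z",np.percentile(B[:,2],[50,90]).round(1),"y",np.percentile(B[:,1],[4,96]).round(1))
```

```text
[ 466.  -164.5   27.8] [1.798e+02 1.000e-01 1.783e+02] [ 0.3  0.2 -1.8]
side 500 515 12 z [39.4 43.6] y [-147.3 -143.8]
side 515 535 28 z [42.1 46.3] y [-152.7 -143.3]
side 535 550 71 z [46.6 48.3] y [-185.5 -145. ]
side 550 560 50 z [45.5 48.2] y [-186.2 -144.9]
scene 500 515 112 z [47.9 49.4] y [-188.5 -145.9]
scene 515 535 147 z [47.8 49.5] y [-188.3 -147.3]
scene 535 550 119 z [47.5 49.2] y [-188.7 -146.5]
scene 550 560 89 z [46.6 49.1] y [-189.  -148.2]
```

>>> send_rows:
  motion:
    - [0, 0, -0.005, 0, 0, 0, -0.6]
    - [0, 0, -0.009, 0, 0, 0, -0.6]
    - [0, 0, -0.009, 0, 0, 0, -0.6]
    - [0, 0, -0.009, 0, 0, 0, -0.6]

```text
time_s: 24.72
ee_pos: [467.3, -164.6, 23.3]
ee_rot: [179.8, 0.2, 178.3]
force: [0.6, 0.1, -1.8]
gripper_width: 29.5
gripper_force: 45.0
```

>>> send_rows:
  motion:
    - [0.01, -0.0003, 0, 0, 0, 0, -0.6]
    - [0.02, -0.0006, 0, 0, 0, 0, -0.6]
    - [0.03, -0.0008, 0, 0, 0, 0, -0.6]
    - [0.04, -0.001, 0, 0, 0, 0, -0.6]
    - [0.04, -0.001, 0, 0, 0, 0, -0.6]

```text
time_s: 25.35
ee_pos: [487.7, -165.2, 23.3]
ee_rot: [179.8, 0.2, 178.3]
force: [0.2, 0.0, -1.4]
gripper_width: 29.8
gripper_force: 45.0
```

>>> send_rows:
  motion:
    - [0.01, -0.0003, 0, 0, 0, 0, -0.6]
    - [0.02, -0.0006, 0, 0, 0, 0, -0.6]
    - [0.03, -0.0008, 0, 0, 0, 0, -0.6]
    - [0.04, -0.001, 0, 0, 0, 0, -0.6]
    - [0.04, -0.001, 0, 0, 0, 0, -0.6]

```text
time_s: 25.98
ee_pos: [508.3, -165.8, 23.2]
ee_rot: [179.8, 0.2, 178.3]
force: [0.3, -0.6, -4.1]
gripper_width: 29.3
gripper_force: 45.0
```

>>> send_rows:
  motion:
    - [0.01, -0.0003, 0, 0, 0, 0, -0.6]
    - [0.02, -0.0006, 0, 0, 0, 0, -0.6]
    - [0.03, -0.0008, 0, 0, 0, 0, -0.6]
    - [0.04, -0.001, 0, 0, 0, 0, -0.6]
    - [0.05, -0.0014, 0, 0, 0, 0, -0.6]
    - [0.06, -0.0017, 0, 0, 0, 0, -0.6]
    - [0.07, -0.002, 0, 0, 0, 0, -0.6]
    - [0.07, -0.002, 0, 0, 0, 0, -0.6]

```text
time_s: 26.98
ee_pos: [543.5, -166.8, 23.4]
ee_rot: [179.8, 0.3, 178.3]
force: [0.3, -0.2, -4.2]
gripper_width: 29.7
gripper_force: 45.0
```

Sliding smoothly. About 13 mm remain to the stop.

>>> send_rows:
  motion:
    - [0.008, -0.0003, 0, 0, 0, 0, -0.6]
    - [0.014, -0.0005, 0, 0, 0, 0, -0.6]
    - [0.02, -0.0006, 0, 0, 0, 0, -0.6]
    - [0.024, -0.0007, 0, 0, 0, 0, -0.6]
    - [0.024, -0.0007, 0, 0, 0, 0, -0.6]

```text
time_s: 27.6
ee_pos: [554.7, -167.0, 23.4]
ee_rot: [179.8, 0.2, 178.3]
force: [-0.3, 1.0, -4.9]
gripper_width: 29.9
gripper_force: 45.0
```

>>> send_rows:
  motion:
    - [0.004, 0, 0, 0, 0, 0, -0.6]
    - [0.006, 0, 0, 0, 0, 0, -0.6]
    - [0.008, 0, 0, 0, 0, 0, -0.6]
    - [0.008, 0, 0, 0, 0, 0, -0.6]

```text
time_s: 28.1
ee_pos: [557.8, -167.0, 23.3]
ee_rot: [179.8, 0.1, 178.3]
force: [-1.8, -0.8, -4.3]
gripper_width: 29.6
gripper_force: 45.0
```

>>> send_rows:
  motion:
    - [0.003, 0, 0, 0, 0, 0, -0.6]
    - [0.005, 0, 0, 0, 0, 0, -0.6]
    - [0.005, 0, 0, 0, 0, 0, -0.6]
    - [0.005, 0, 0, 0, 0, 0, -0.6]

```text
time_s: 28.6
ee_pos: [557.8, -167.0, 23.2]
ee_rot: [179.8, -0.2, 178.4]
force: [-9.5, -1.0, -0.1]
gripper_width: 29.5
gripper_force: 45.0
```

It has stopped at x = 557.8 with contact force building, as expected for home. I'll seat it down, push slightly, then release.

>>> send_rows:
  motion:
    - [0, 0, -0.002, 0, 0, 0, -0.6]
    - [0.002, 0, -0.002, 0, 0, 0, -0.6]
    - [0.002, 0, -0.002, 0, 0, 0, -0.6]
    - [0.002, 0, -0.002, 0, 0, 0, -0.6]

```text
time_s: 29.1
ee_pos: [557.8, -167.0, 23.0]
ee_rot: [179.8, -0.3, 178.4]
force: [-12.3, -1.5, 6.8]
gripper_width: 29.5
gripper_force: 45.0
```

>>> send_rows:
  motion:
    - [0, 0, 0, 0, 0, 0, 0.2]
    - [0, 0, 0, 0, 0, 0, 0.2]
    - [0, 0, 0, 0, 0, 0, 0.2]
    - [0, 0, 0, 0, 0, 0, 0.2]

```text
time_s: 29.6
ee_pos: [561.8, -167.7, 23.0]
ee_rot: [179.9, 0.2, 178.4]
force: [-4.6, -2.6, 2.3]
gripper_width: 54.9
gripper_force: 2.4
```

>>> send_rows:
  motion:
    - [-0.01, 0, 0.01, 0, 0, 0, 0.2]
    - [-0.02, 0, 0.06, 0, 0, 0, 0.2]
    - [-0.04, 0, 0.16, 0, 0, 0, 0.2]
    - [-0.2, 0, 0.36, 0, 0, 0, 0.2]
    - [-0.4, 0, 0.36, 0, 0, 0, 0.2]
    - [-0.4, 0, 0.36, 0, 0, 0, 0.2]
    - [-0.4, 0, 0.36, 0, 0, 0, 0.2]
    - [-0.4, 0, 0.36, 0, 0, 0, 0.2]

```text
time_s: 30.6
ee_pos: [362.1, -167.4, 204.3]
ee_rot: [180.0, 0.5, 178.3]
force: [0.7, 0.7, -0.1]
gripper_width: 54.7
gripper_force: 0.0
```

Run:
```python
from h import *
s=env.state();print(s["ee_pos"].round(1),s["force"].round(1))
for n in("side","scene"):
    f=save(n,f'pics/{n}7.png'); v,u=np.mgrid[0:480,0:640]; d=f["depth"]
    X=(np.stack([(u-f["cx"])/f["fx"]*d,(v-f["cy"])/f["fy"]*d,d],-1)-f["t"])@f["R"]; X=X[d>0]
    B=X[(abs(X[:,1]+167)<10)&(X[:,2]>34)&(X[:,2]<50)&(X[:,0]<566)]
    print(n,len(B),"tail x",np.percentile(B[:,0],[3,10]).round(1),"z",np.median(B[:,2]).round(1))
    B=X[(abs(X[:,1]+167)<15)&(X[:,0]>600)&(X[:,0]<640)&(X[:,2]>38)&(X[:,2]<70)];print("blade z",np.median(B[:,2]).round(1))
    im=f["pixels"].astype(int)
# pack step position from side image, along centreline profile at z=42
f=load('pics/side7.npz')
for x in range(535,600,3):
    c=f["R"]@np.array([x,-165.5,42])+f["t"];u,v=c[0]/c[2]*f["fx"]+f["cx"],c[1]/c[2]*f["fy"]+f["cy"]
    print(x,f["pixels"][round(v),round(u)],end='; ')
```

```text
[ 362.1 -167.4  204.3] [ 0.7  0.7 -0.1]
side 47 tail x [549.9 550.5] z 40.9
blade z 46.3
scene 63 tail x [-450.9 -449.1] z 42.3
blade z 48.0
535 [255 255 255]; 538 [255 255 255]; 541 [252 250 250]; 544 [200 195 189]; 547 [162 156 144]; 550 [251 249 243]; 553 [255 254 253]; 556 [255 255 254]; 559 [255 255 253]; 562 [255 255 253]; 565 [255 254 252]; 568 [246 242 232]; 571 [194 186 169]; 574 [80 77 70]; 577 [78 73 70]; 580 [80 74 73]; 583 [34 32 35]; 586 [36 33 38]; 589 [36 34 37]; 592 [228 224 231]; 595 [246 244 248]; 598 [242 241 245];
```

```bash
python3 -c "
from workcell import env
print(env.job_done())"
```

```text
the job is handed in; nothing more can be done
None
```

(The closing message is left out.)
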